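# Lay out the weighing station

## Robot

A 7-joint arm with a two-finger parallel gripper is mounted at the origin on the work surface. World frame = base frame: x ahead of the robot, y to its left, z up, the work surface at z = 0. Lengths are in m, angles in rad, forces in N, time in s.
With the tool pointing down it reaches from about 0.425 to 0.925 m from the base axis. Payload 6.8 kg.
Tool frame: the origin (TCP) lies at the very end of the fingers, on their centre line; the grasp point (between the pads) lies 19 mm behind it (r.grip_point_offset is the distance from the TCP to the grasp point, in m); z points along the fingers, y is the line along which they close (so a half turn about z gives the same grasp; the last joint's range is limited). The gripper opens to 85 mm and grips with 20 to 120 N. Pads are 22 mm wide; open, the fingers measure 114 mm over their backs; the gripper's body (76 mm by 85 mm) begins 54 mm behind the grasp point. The pads swing forward as they close: fully open they stand 13 mm farther back than shut.
Start: joints at [1.02, 0.477, 0.022, 1.555, -0.011, 1.109, -0.083], TCP at [0.289, -0.61, 0.231] pointing down, gripper open.
Joint ranges: [-2.96, 2.96], [-0.34, 2.1], [-1.41, 1.46], [0.24, 2.44], [-1.37, 4.51], [0.17, 1.92], [-2.96, 2.96]. Speed limits (rad/s): [2.39, 2.39, 3.14, 3.14, 3.14, 3.14, 3.14].

## Interface

Orientations are given as a rotation vector (axis times angle).
In Python, from bench import status, eyes, r gives the robot as it stands.
- The arm moves only by the shell command python3 -m crank 'ROWS' [OPENING] [FORCE]. ROWS is JSON, a list of rows, each a list of 6 numbers: the shift along the tool's x, y, z normalised to -1 to 1, where 1 is 0.02 m, then the turn, a rotation vector about the tool's x, y, z normalised to -1 to 1, where 1 is 45 degrees. A call has 1 to 12 rows; each row shifts and turns the commanded pose from where the row before left it, along the tool's axes as they then stand; what a row does not reach is not made up. A row lasts 1/10 s, in which the tool goes at most 50 mm and 8.59 degrees, less where a joint would pass 70% of its speed; a pose out of reach is approached as far as the arm can. A call with a number of a shift or a turn outside -1 to 1 is refused whole. A call with a gripper value outside its range is refused whole. OPENING is the opening, from 0 (shut) to 1 (fully open), set as the call begins (- or left out, the last holds). The fingers move at their own pace and stop on an object; FORCE is the grip in N (left out, the last holds). Time passes only in rows, so rows that do not move let the fingers close. It gives the time, the measured TCP pose, the force, the opening and the grip force at its end, in the units of the state.
- status.get_obs(): the state, without advancing time (a new reading comes with each control period).
- eyes.grab_frame(name): name is "side" or "top" or "wrist"; returns a dict with "image" (384x512x3 uint8, red, green, blue), "depth" (384x512 float32, m along the optical axis (not along the pixel's ray), 0 where there is no reading), "fovy" (degrees; the focal length in pixels is half the picture's height over the tangent of half this angle, whatever the lens; pixels are square), "cx", "cy" (the principal point, pixels), "world_to_cam" (4x4, takes a point from world to camera coordinates). Camera axes: x right, y up, looking along -z (the intrinsics and any distortion apply to the point x, -y, -z); pixel columns grow to the right and rows downward; lengths in m; the calibration is good to about 2 mm. The wrist camera is an equidistant fisheye: a pixel r from the principal point sees the ray r / f radians off the axis. A picture is of the moment at which its call begins.
- r.hand_in(): hands the job in; it is judged then, once.
The state is a dict: "clock": time; "joints": joint angles; "qvel": joint speeds; "tau": joint torques, N m; "tcp_pos": TCP position; "orientation": TCP orientation; "contact_force": force on the tool from outside, world axes, zero at the start; "moment": the same for the moment, N m; "grip_width": finger opening in m; "gripper_force": force on a finger pad.
Only numpy, scipy, OpenCV 4.12 (cv2) and the standard library are available. Lean on these libraries where they do the work, as an engineer would, in place of code of your own. Each camera call takes 0.05 s, during which the arm holds its last target. There are 200 camera calls.

## Task

Lay out the weighing station round the balance and the stirrer: stand the steel beaker in the middle of the stirrer's plate with the cover centred on top of it, and the brass weight in the middle of the balance pan. Stand the amber bottle on the bench midway between the balance and the stirrer, in line with their middles, and the white jar on the bench on the balance's other side, away from the bottle, level with the middle of that side and about 20 mm clear of it. Set everything down upright, letting nothing drop or tip over.

Things in the scene. Friction and masses are not known exactly. Their poses are not given: they have to be found in the camera images.
- balance: Fixed white bench balance, 170 mm deep (its x) by 140 mm wide (its y), body 40 mm high, with a round steel pan above it and a dark green display on the front edge. Origin: centre of its underside on the bench; x points to its back (away from the robot, give or take some yaw), y to its left, z up. It stands left or right of the stirrer, about 90 to 125 mm of bare bench between them.
- balance_pan (a point): Centre of the top face of the balance's steel pan: pan diameter 100 mm, top face 52 mm above the bench, 25 mm behind the balance's middle.
- stirrer: Fixed grey magnetic stirrer, 140 mm deep (x) by 120 mm wide (y), body 48 mm high, a black knob sticking 10 mm out of its front and a round white ceramic plate on top. Origin: centre of its underside on the bench; axes as for the balance.
- stirrer_plate (a point): Centre of the top face of the stirrer's white plate: diameter 96 mm, 58 mm above the bench, 12 mm behind the stirrer's middle.
- beaker: Loose plain steel beaker, a straight open cylinder, outer diameter 52 mm, height 70 mm, wall 3 mm, about 0.12 kg, standing upright on the bench. Origin: centre of its underside, z up; round, so its yaw means nothing.
- cover: Loose beaker cover: flat dark steel disc, diameter 64 mm, 6 mm thick, with an upright black cylindrical knob in the middle, diameter 20 mm, from 6 to 30 mm above the underside; about 0.07 kg. Lies knob up on the bench, flat below without rim. Origin: centre of its underside, z up.
- weight: Loose brass calibration weight: cylinder of diameter 36 mm up to height 34 mm, then a narrow neck and a small knob (diameter 24 mm, top at 52 mm); about 0.2 kg. Stands upright on the bench. Origin: centre of its underside, z up.
- bottle: Loose amber bottle with a white cap and a paper label: straight body of diameter 50 mm up to height 80 mm, then a short shoulder, cap of diameter 29 mm from 92 to 108 mm; about 0.22 kg. Stands upright on the bench. Origin: centre of its underside, z up.
- jar: Loose squat white plastic jar with a black lid: diameter 56 mm up to height 52 mm, lid of diameter 51 mm from 56 to 72 mm; about 0.18 kg. Stands upright on the bench. Origin: centre of its underside, z up.
There are look-alikes about, which are no part of the job. Several things have the shape of the weight; the one meant has the colours described above.

How it is judged:
By the outcome, as a careful person would: the job done as asked, in the order asked, and still so for the second after the job is handed in, with the robot touching nothing.
It also fails if it takes over 131 s, if anything falls off the work surface, if the arm or the gripper's body presses on something with over 40 N, if the wrist force passes 120 N, or if a joint passes its speed limit or range.

## Working session

There is one attempt and no reset: what is moved stays moved. The work goes in short steps, Python scripts to look and compute and a shell command to move; the robot and the scene stay as the last step left them, time stands still between calls to the robot, and variables do not carry over. Pictures are saved under pics/ and viewed, at most 14 in all, crops included, and the job is handed in when it is done.

```bash
ls; mkdir -p pics; python3 - <<'E'
from bench import status, eyes, r
import cv2,numpy as np
o=status.get_obs()
for k,v in o.items(): print(k,np.round(v,3))
for n in ("top","side"):
    f=eyes.grab_frame(n); np.savez(f'pics/{n}0.npz',**f)
    cv2.imwrite(f'pics/{n}0.png',cv2.resize(f['image'][:,:,::-1],(800,600),interpolation=cv2.INTER_CUBIC))
    print(n,f['fovy'],f['cx'],f['cy'],np.round(np.linalg.inv(f['world_to_cam']),3).tolist())
E
```

```text
pics
clock 0.0
joints [ 1.02   0.478  0.022  1.556 -0.012  1.109 -0.083]
qvel [-0.001 -0.004  0.001 -0.001  0.     0.001  0.   ]
tau [-1.0000e-03 -5.9645e+01  1.6070e+00 -2.8119e+01  1.2000e-02  9.0000e-03
  0.0000e+00]
tcp_pos [ 0.289 -0.609  0.23 ]
orientation [-3.063e+00 -6.890e-01  1.000e-03]
contact_force [ 0.003 -0.557  0.329]
moment [-0.026  0.05  -0.027]
gripper_force 0.0
grip_width 0.085
top 54.34306649693158 252.71101958311928 199.5624976283949 [[-0.03, 0.989, -0.145, 0.358], [-0.999, -0.027, 0.023, 0.017], [0.019, 0.146, 0.989, 0.986], [0.0, 0.0, 0.0, 1.0]]
side 53.22538505183672 257.6044152867324 192.6934847424127 [[-0.76, 0.421, -0.496, 0.016], [-0.65, -0.501, 0.572, 0.497], [-0.008, 0.757, 0.654, 0.629], [0.0, 0.0, 0.0, 1.0]]
```

View pics/top0.png

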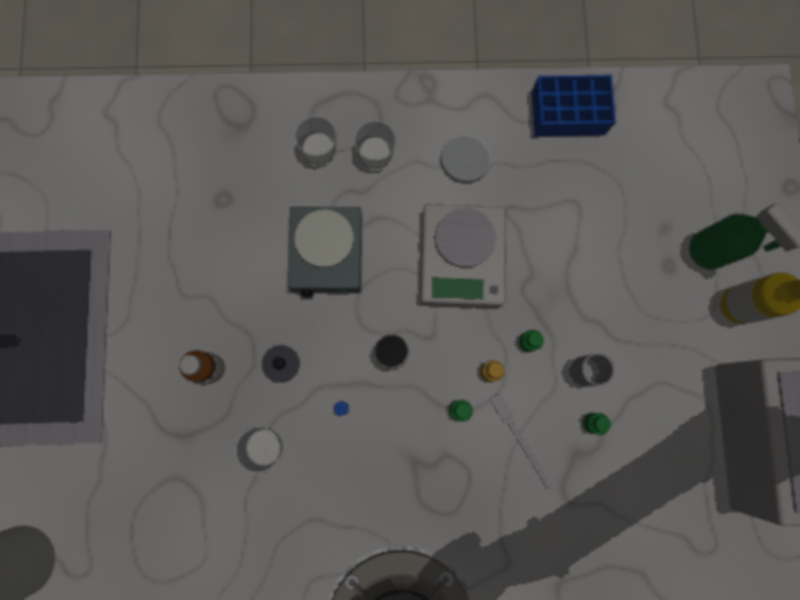

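View pics/side0.png

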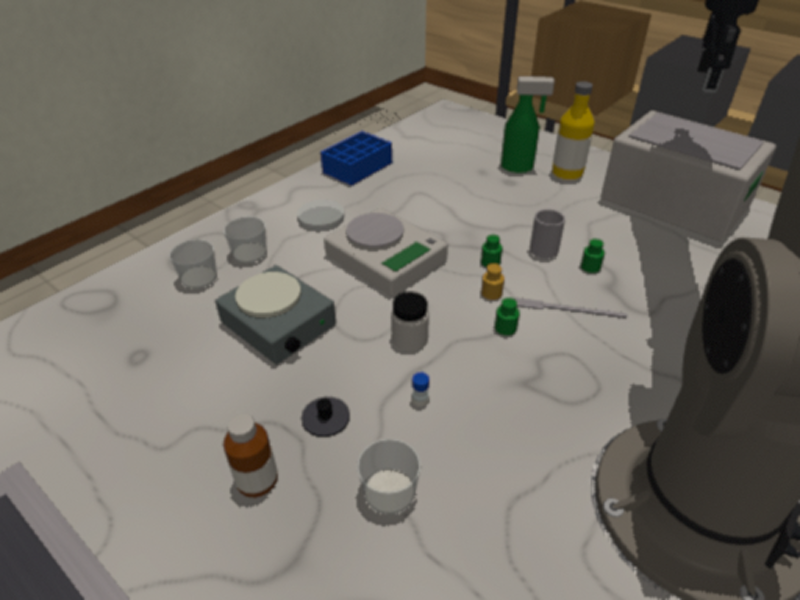

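The top view (800x600 px) shows:
- stirrer: plate at (324,238)
- balance: pan at (465,237), with the balance on the right (−y)
- bottle: (198,366)
- cover: (281,363)
- jar: (391,351)
- beaker: (590,370)

Four things have the weight's shape: green at (531,340), (460,410) and (597,424), and yellow-brass at (493,371). Only the brass one fits the description. I'll confirm it in a crop and measure.

```bash
cat > h.py <<'E'
import numpy as np, cv2
def cloud(f):
    d=f['depth']; H,W=d.shape; fl=H/2/np.tan(np.radians(float(f['fovy']))/2)
    u,v=np.meshgrid(np.arange(W)+.0,np.arange(H)+.0)
    P=np.stack([(u-f['cx'])/fl*d,-(v-f['cy'])/fl*d,-d,np.ones_like(d)],-1)
    X=P@np.linalg.inv(f['world_to_cam']).T
    return np.where(d[...,None]>0,X[...,:3],np.nan)
def ray(f,u,v,z):
    fl=f['depth'].shape[0]/2/np.tan(np.radians(float(f['fovy']))/2)
    T=np.linalg.inv(f['world_to_cam']); c=T[:3,3]
    D=T[:3,:3]@np.array([(u-f['cx'])/fl,-(v-f['cy'])/fl,-1]); return c+D*(z-c[2])/D[2]
def proj(f,p):
    fl=f['depth'].shape[0]/2/np.tan(np.radians(float(f['fovy']))/2)
    q=f['world_to_cam']@np.append(p,1); return q[0]/-q[2]*fl+f['cx'], -q[1]/-q[2]*fl+f['cy']
E
python3 - <<'E'
from h import *
fs={n:np.load(f'pics/{n}0.npz') for n in('top','side')}
s=512/800
T=fs['top'];X=cloud(T)
print('bench z',[np.round(np.nanmedian(X[v-4:v+4,u-4:u+4,2]),4) for u,v in((250,150),(180,260),(350,200),(330,290))])
# (name, px in 800 view, zlo, zhi, plane)
L=[('plate',324,238,.053,.064,.058),('pan',465,237,.047,.058,.052),('bottlecap',195,366,.1,.115,.108),('coverknob',279,363,.024,.036,.03),('coverdisc',281,363,.002,.012,.006),
('jarlid',391,351,.066,.078,.072),('weightknob',493,370,.045,.058,.052),('weight',493,371,.028,.06,.034),('beaker',590,370,.062,.076,.07)]
for n,u,v,a,b,z in L:
    u*=s;v*=s;R=45 if n in('plate','pan') else 24
    m=np.zeros(X.shape[:2],np.uint8); w=(slice(int(v-R),int(v+R)),slice(int(u-R),int(u+R)))
    m[w]=((X[...,2]>a)&(X[...,2]<b))[w]
    c=max(cv2.findContours(m,cv2.RETR_EXTERNAL,cv2.CHAIN_APPROX_NONE)[0],key=cv2.contourArea)
    (cu,cv_),rad=cv2.minEnclosingCircle(c); mm=cv2.moments(c)
    p=X[m>0]; 
    print(n,'px',round(cu,1),round(cv_,1),'ray',np.round(ray(T,cu,cv_,z),4),'ptsmed',np.round(p.mean(0),4),'ext',np.round(np.ptp(p[:,:2],axis=0),3),len(p))
for n,(u,v),z in(('stirrer',(324,250),.048),('balance',(463,255),.040)):
    u*=s;v*=s;R=36
    m=np.zeros(X.shape[:2],np.uint8);w=(slice(int(v-R),int(v+R)),slice(int(u-R),int(u+R)));m[w]=(X[...,2]>z-.006)[w]
    c=max(cv2.findContours(m,cv2.RETR_EXTERNAL,cv2.CHAIN_APPROX_NONE)[0],key=cv2.contourArea)
    q=np.array([ray(T,a,b,z)[:2] for a,b in c[:,0]],np.float32)
    (cx,cy),(wd,ht),an=cv2.minAreaRect(q); print(n,cx,cy,wd,ht,an,np.round(cv2.boxPoints(((cx,cy),(wd,ht),an)),3).tolist())
S=fs['side']['image'][:,:,::-1]; t=T['image'][:,:,::-1]
a=cv2.resize(S[140:230,290:410],(600,450),interpolation=cv2.INTER_CUBIC);cv2.imwrite('pics/crop1.png',np.clip(a*1.4,0,255))
E
```

```text
bench z [np.float64(-0.0005), np.float64(-0.0008), np.float64(-0.0015), np.float64(-0.0009)]
plate px 206.7 151.9 ray [0.6205 0.11   0.058 ] ptsmed [0.6203 0.1101 0.0572] ext [0.096 0.095] 1071
pan px 297.5 151.0 ray [ 0.6188 -0.1233  0.052 ] ptsmed [ 0.6184 -0.123   0.051 ] ext [0.099 0.097] 1125
bottlecap px 121.0 233.0 ray [0.4167 0.3063 0.108 ] ptsmed [0.4165 0.3065 0.1069] ext [0.028 0.027] 130
coverknob px 177.5 231.5 ray [0.4216 0.1893 0.03  ] ptsmed [0.4214 0.1895 0.0291] ext [0.018 0.018] 48
coverdisc px 177.9 232.3 ray [0.4211 0.1925 0.006 ] ptsmed [0.4237 0.1902 0.0047] ext [0.122 0.123] 514
jarlid px 250.1 223.9 ray [0.4323 0.0046 0.072 ] ptsmed [0.4324 0.0046 0.071 ] ext [0.049 0.049] 335
weightknob px 316.6 236.6 ray [ 0.3975 -0.1606  0.052 ] ptsmed [ 0.3939 -0.1573  0.0506] ext [0.107 0.119] 90
weight px 315.4 236.8 ray [ 0.3979 -0.161   0.034 ] ptsmed [ 0.3964 -0.1598  0.0406] ext [0.117 0.126] 247
beaker px 381.8 236.2 ray [ 0.3932 -0.3181  0.07  ] ptsmed [ 0.3934 -0.3194  0.0673] ext [0.05  0.052] 106
stirrer 0.6077300906181335 0.11034934222698212 0.11858640611171722 0.13763582706451416 88.65898895263672 [[0.5379999876022339, 0.05299999937415123], [0.675000011920929, 0.04899999871850014], [0.6779999732971191, 0.1679999977350235], [0.5400000214576721, 0.17100000381469727]]
balance 0.5924702882766724 -0.12047262489795685 0.13888174295425415 0.16838225722312927 86.0605697631836 [[0.5040000081062317, -0.18400000035762787], [0.671999990940094, -0.19599999487400055], [0.6809999942779541, -0.05700000002980232], [0.5130000114440918, -0.04500000178813934]][ WARN:0@0.535] global loadsave.cpp:1063 imwrite_ Unsupported depth image for selected encoder is fallbacked to CV_8U.
```

View pics/crop1.png

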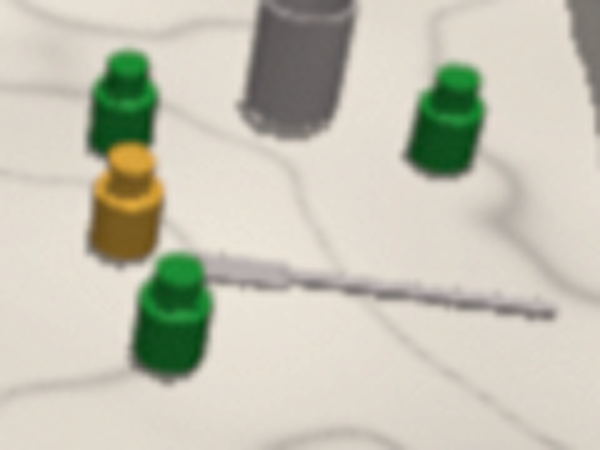

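The crop confirms it: brass weight at (127,205), with green look-alikes at (125,105), (172,315) and (447,120). First I turn the tool so that tool x = world +y and tool y = world +x. All the closing is then along x.

```bash
cat > go.py <<'E'
import sys,numpy as np
from bench import status
from scipy.spatial.transform import Rotation as Ro
o=status.get_obs();R=Ro.from_rotvec(o['orientation']);p=np.array(o['tcp_pos'])
T=np.column_stack([[0,1,0],[1,0,0],[0,0,-1]])
print('t',round(o['clock'],1),'tcp',np.round(p,4),'j',np.round(o['joints'],2),'w',round(float(o['grip_width']),4),'gf',np.round(o['gripper_force'],1),'F',np.round(o['contact_force'],1))
print('turn units',np.round((R.inv()*Ro.from_matrix(T)).as_rotvec()/np.radians(45),3))
for a in sys.argv[1:]:
    print(a,'units',np.round(R.inv().apply(np.array(eval(a))-p)/.02,2))
E
python3 -m crank '[[0,0,0,0,0,-0.18],[0,0,0,0,0,-0.18],[0,0,0,0,0,-0.18],[0,0,0,0,0,-0.18],[0,0,0,0,0,-0.18],[0,0,0,0,0,-0.18],[0,0,0,0,0,-0.18],[0,0,0,0,0,-0.18],[0,0,0,0,0,0]]'
python3 go.py .393,-.3185,.2
```

```text
clock: 1.0
tcp_pos: [0.2889, -0.6097, 0.2307]
orientation: [-2.216, -2.225, -0.001]
contact_force: [0.5, -0.6, -0.8]
grip_width: 0.0852
gripper_force: 0.0
t 1.0 tcp [ 0.2889 -0.6097  0.2307] j [ 1.19  0.49 -0.22  1.54  0.11  1.12  0.95] w 0.0852 gf 0.0 F [ 0.5 -0.6 -0.8]
turn units [-0.    -0.001  0.005]
.393,-.3185,.2 units [14.54  5.26  1.55]
```

```bash

python3 -m crank '[[0.97,0.35,0,0,0,0],[0.97,0.35,0,0,0,0],[0.97,0.35,0,0,0,0],[0.97,0.35,0,0,0,0],[0.97,0.35,0,0,0,0],[0.97,0.35,0,0,0,0],[0.97,0.35,0,0,0,0],[0.97,0.35,0,0,0,0]]' >/dev/null
python3 -m crank '[[0.97,0.35,0,0,0,0],[0.97,0.35,0,0,0,0],[0.97,0.35,0,0,0,0],[0.97,0.35,0,0,0,0],[0.97,0.35,0,0,0,0],[0.97,0.35,0,0,0,0],[0.97,0.35,0,0,0,0],[0,0,0,0,0,0],[0,0,0,0,0,0]]'
python3 go.py .393,-.3185,.028
python3 - <<'E'
from bench import eyes
import cv2
f=eyes.grab_frame('wrist'); cv2.imwrite('pics/w1.png',f['image'][:,:,::-1]); print(f['fovy'],f['cx'],f['cy'],f['world_to_cam'].round(3).tolist())
E
```

```text
clock: 2.7
tcp_pos: [0.3933, -0.3185, 0.2314]
orientation: [2.219, 2.224, -0.0]
contact_force: [0.4, 0.2, -0.1]
grip_width: 0.0852
gripper_force: 0.0
t 2.7 tcp [ 0.3933 -0.3185  0.2314] j [ 0.87  0.22 -0.36  1.93  0.09  1.    0.47] w 0.0852 gf 0.0 F [ 0.4  0.2 -0.1]
turn units [-0.     0.     0.003]
.393,-.3185,.028 units [ 1.000e-02 -2.000e-02  1.017e+01]
65.70646984690485 258.6598901695252 191.84892971734902 [[1.0, 0.001, -0.001, -0.393], [-0.001, 0.96, -0.28, 0.344], [0.001, 0.28, 0.96, -0.29], [0.0, 0.0, 0.0, 1.0]]
```

View pics/w1.png

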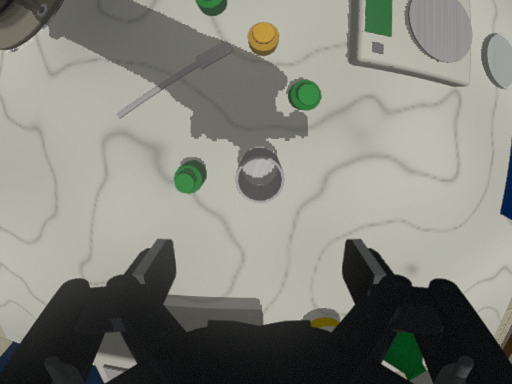

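Wrist view: beaker rim centred at (260,175), which by hand casts to (0.3945, −0.3195), so the two views agree. A green look-alike sits close by at (190,175), so I descend with the fingers partly open.

```bash

python3 -m crank '[[0,0,1,0,0,0],[0,0,1,0,0,0],[0,0,1,0,0,0],[0,0,1,0,0,0],[0,0,1,0,0,0],[0,0,1,0,0,0],[0,0,1,0,0,0],[0,0,0.8,0,0,0],[0,0,0.8,0,0,0],[0,0,0.8,0,0,0],[0,0,0.7,0,0,0],[0,0,0,0,0,0]]' 0.8 >/dev/null
python3 go.py .393,-.3185,.028
python3 -m crank '[[0,0,0,0,0,0],[0,0,0,0,0,0],[0,0,0,0,0,0],[0,0,0,0,0,0],[0,0,0,0,0,0],[0,0,0,0,0,0],[0,0,0,0,0,0],[0,0,0,0,0,0]]' 0 40
python3 go.py
```

```text
t 4.0 tcp [ 0.3919 -0.3187  0.0276] j [ 0.79  0.52 -0.29  2.09  0.26  0.57  0.32] w 0.0688 gf 0.0 F [-0.1  0.7  0.6]
turn units [-0.004 -0.002  0.002]
.393,-.3185,.028 units [ 0.01  0.05 -0.02]
clock: 4.75
tcp_pos: [0.3937, -0.3188, 0.0297]
orientation: [2.218, 2.224, -0.0]
contact_force: [-1.4, -0.3, 4.8]
grip_width: 0.0515
gripper_force: 42.2
t 4.8 tcp [ 0.3937 -0.3188  0.0297] j [ 0.79  0.52 -0.29  2.09  0.26  0.57  0.32] w 0.0515 gf 42.2 F [-1.4 -0.3  4.8]
turn units [0.001 0.001 0.004]
```

```bash

python3 -m crank '[[0,0,-0.3,0,0,0],[0,0,-0.7,0,0,0],[0,0,-1,0,0,0],[0,0,-1,0,0,0],[0,0,-1,0,0,0],[0,0,-1,0,0,0],[0,0,-1,0,0,0],[0,0,-1,0,0,0],[0,0,-0.7,0,0,0],[0,0,-0.3,0,0,0]]' >/dev/null
python3 -m crank '[[0.3,0.15,0,0,0,0],[0.7,0.37,0,0,0,0],[0.97,0.51,0,0,0,0],[0.97,0.51,0,0,0,0],[0.97,0.51,0,0,0,0],[0.97,0.51,0,0,0,0],[0.97,0.51,0,0,0,0],[0.97,0.51,0,0,0,0],[0.97,0.51,0,0,0,0],[0.97,0.51,0,0,0,0],[0.97,0.51,0,0,0,0],[0.97,0.51,0,0,0,0]]' >/dev/null
python3 -m crank '[[0.97,0.51,0,0,0,0],[0.97,0.51,0,0,0,0],[0.97,0.51,0,0,0,0],[0.97,0.51,0,0,0,0],[0.97,0.51,0,0,0,0],[0.97,0.51,0,0,0,0],[0.97,0.51,0,0,0,0],[0.97,0.51,0,0,0,0],[0.97,0.51,0,0,0,0],[0.7,0.38,0,0,0,0],[0.3,0.15,0,0,0,0],[0,0,0,0,0,0]]' >/dev/null
python3 go.py .6205,.110,.088
python3 - <<'E'
from bench import eyes
import cv2,numpy as np
f=eyes.grab_frame('wrist'); cv2.imwrite('pics/w2.png',f['image'][:,:,::-1]); np.savez('pics/w2.npz',**f)
E
```

```text
t 8.2 tcp [0.6067 0.0916 0.1888] j [ 0.13  0.47 -0.51  1.72  0.26  1.02 -0.47] w 0.0515 gf 41.9 F [-0.   0.4 -0.7]
turn units [-0.001 -0.     0.006]
.6205,.110,.088 units [0.92 0.7  5.04]
```

View pics/w2.png

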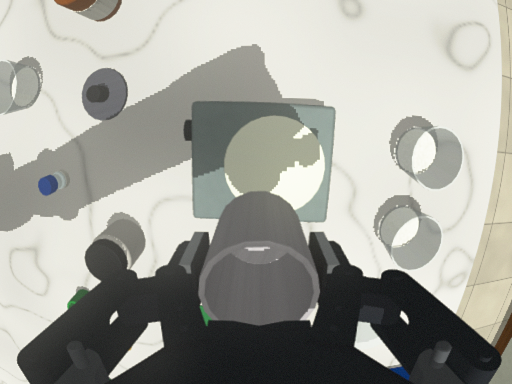

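Wrist view: beaker held upright at (258,265), with the plate ahead at (275,165). Next I move over it and lower.

```bash

python3 -m crank '[[0.46,0.35,0,0,0,0],[0.46,0.35,0,0,0,0],[0,0,0,0,0,0],[0,0,0.9,0,0,0],[0,0,1,0,0,0],[0,0,1,0,0,0],[0,0,1,0,0,0],[0,0,0.5,0,0,0],[0,0,0.3,0,0,0],[0,0,0.2,0,0,0],[0,0,0,0,0,0]]' >/dev/null
python3 go.py .6205,.110,.0877
python3 - <<'E'
from bench import eyes
from h import *
f=eyes.grab_frame('top');X=cloud(f);np.savez('pics/t2.npz',**f)
m=(X[...,2]>.12)&(X[...,2]<.136)&(abs(X[...,0]-.62)<.04)&(abs(X[...,1]-.11)<.04);print(m.sum(),X[m].mean(0),X[m].min(0),X[m].max(0))
E
```

```text
t 9.3 tcp [0.6211 0.1091 0.0915] j [ 0.07  0.6  -0.47  1.75  0.34  0.87 -0.55] w 0.0519 gf 42.0 F [ 0.3  0.5 -1.1]
turn units [ 0.    -0.     0.004]
.6205,.110,.0877 units [ 0.04 -0.03  0.19]<stdin>:4: RuntimeWarning: Mean of empty slice.
  ret = um.true_divide(
Traceback (most recent call last):
ValueError: zero-size array to reduction operation minimum which has no identity
```

```bash

for k in 1 ; do
python3 -m crank '[[0.04,-0.02,0.08,0,0,0],[0,0,0.06,0,0,0],[0,0,0,0,0,0],[0,0,0,0,0,0]]' | grep -E 'tcp|contact'
python3 -m crank '[[0,0,0.05,0,0,0],[0,0,0,0,0,0],[0,0,0,0,0,0]]' | grep -E 'tcp|contact'
done
```

```text
tcp_pos: [0.6205, 0.1099, 0.0886]
contact_force: [-0.0, -0.7, -0.3]
tcp_pos: [0.6207, 0.1099, 0.0878]
contact_force: [-1.3, -0.4, 2.8]
```

```bash

python3 -m crank '[[0,0,0.03,0,0,0],[0,0,0,0,0,0],[0,0,0,0,0,0]]' | grep -E 'tcp|contact'
python3 -m crank '[[0,0,0,0,0,0],[0,0,0,0,0,0],[0,0,0,0,0,0],[0,0,0,0,0,0],[0,0,0,0,0,0]]' 0.85 | grep -E 'tcp|contact|width'
python3 -m crank '[[0,0,-0.3,0,0,0],[0,0,-0.7,0,0,0],[0,0,-1,0,0,0],[0,0,-1,0,0,0],[0,0,-1,0,0,0],[0,0,-1,0,0,0],[0,0,-1,0,0,0],[0,0,0,0,0,0]]' >/dev/null
python3 go.py .4215,.189,.11 .4215,.189,.010
```

```text
tcp_pos: [0.6207, 0.1099, 0.0878]
contact_force: [-2.3, -0.3, 6.7]
tcp_pos: [0.6205, 0.1099, 0.0867]
contact_force: [0.4, 0.1, 0.6]
grip_width: 0.0729
t 11.7 tcp [0.6225 0.1107 0.2114] j [ 0.11  0.47 -0.52  1.66  0.26  1.07 -0.49] w 0.0724 gf 0.0 F [-1.   0.4  0.6]
turn units [ 0.008 -0.002  0.004]
.4215,.189,.11 units [  3.93 -10.07   5.01]
.4215,.189,.010 units [  3.93 -10.1   10.01]
```

```bash

python3 -m crank '[[0.2,-0.5,0,0,0,0],[0.39,-1,0,0,0,0],[0.39,-1,0,0,0,0],[0.39,-1,0,0,0,0],[0.39,-1,0,0,0,0],[0.39,-1,0,0,0,0],[0.39,-1,0,0,0,0],[0.39,-1,0,0,0,0],[0.39,-1,0,0,0,0],[0.39,-1,0,0,0,0],[0.2,-0.5,0,0,0,0],[0,0,0,0,0,0]]' 0.5 >/dev/null
python3 go.py .4215,.189,.010
python3 - <<'E'
from bench import eyes
from h import *
f=eyes.grab_frame('top');X=cloud(f);np.savez('pics/t2.npz',**f)
m=(X[...,2]>.12)&(X[...,2]<.136)&(abs(X[...,0]-.62)<.04)&(abs(X[...,1]-.11)<.04);print(m.sum(),X[m].mean(0),X[m].min(0),X[m].max(0))
q=np.argwhere(m)[:,::-1].astype(np.float32);(u,v),_=cv2.minEnclosingCircle(q);print(ray(f,u,v,.128))
g=f['image'][90:210,150:310,::-1];cv2.imwrite('pics/c2.png',cv2.resize(g,(640,480)))
w=eyes.grab_frame('wrist');np.savez('pics/w3.npz',**w);cv2.imwrite('pics/w3.png',w['image'][:,:,::-1])
E
```

```text
t 12.8 tcp [0.4185 0.1877 0.2064] j [ 0.01  0.21 -0.64  2.04  0.15  0.94 -0.7 ] w 0.0428 gf 0.0 F [ 0.2  0.3 -0.4]
turn units [-0.001  0.001  0.007]
.4215,.189,.010 units [0.07 0.16 9.82]
113 [0.62063267 0.10906788 0.12606222] [0.59478267 0.08303213 0.12013796] [0.64542529 0.13330821 0.13030662]
[0.61918255 0.10789073 0.128     ]
```

View pics/w3.png

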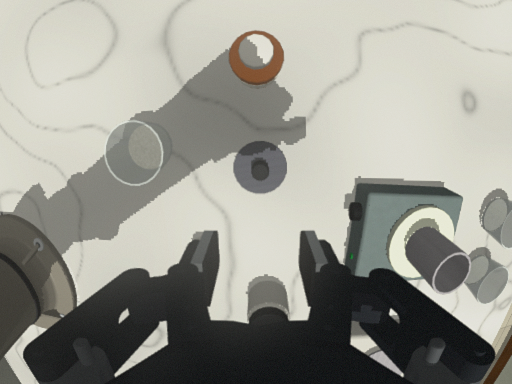

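Wrist view: cover disc centred at about (260,167), and the beaker standing on the plate near (437,257). The beaker rim measures (0.620, 0.108) against the plate at (0.6205, 0.110). Next I refine the cover position from the wrist view.

```bash
cat >> h.py <<'E'
def wray(f,u,v,z):
    fl=f['depth'].shape[0]/2/np.tan(np.radians(float(f['fovy']))/2)
    T=np.linalg.inv(f['world_to_cam']); c=T[:3,3]; a,b=u-f['cx'],v-f['cy']; r=np.hypot(a,b)+1e-9; t=r/fl
    D=T[:3,:3]@np.array([a/r*np.sin(t),-b/r*np.sin(t),-np.cos(t)]); return c+D*(z-c[2])/D[2]
def wblob(f,box,cond,z):
    m=np.zeros(f['image'].shape[:2],np.uint8);u0,v0,u1,v1=box;m[v0:v1,u0:u1]=cond(f['image'][v0:v1,u0:u1].astype(int))
    c=max(cv2.findContours(m,cv2.RETR_EXTERNAL,cv2.CHAIN_APPROX_NONE)[0],key=cv2.contourArea)
    q=np.array([wray(f,a,b,z)[:2] for a,b in c[:,0]],np.float32); return cv2.minEnclosingCircle(q)
E
python3 - <<'E'
from h import *
w=np.load('pics/w3.npz')
print('disc',wblob(w,(215,125,305,210),lambda a:a.sum(-1)<330,.006))
print('plate',wblob(w,(380,195,470,300),lambda a:(a[...,0]>190)&(a[...,0]-a[...,2]>8),.058))
E
```

```text
disc ((0.42082762718200684, 0.18845689296722412), 0.031226279214024544)
plate ((0.6412281394004822, 0.11203735321760178), 0.0687362551689148)
```

```bash

python3 -m crank '[[0.07,0.14,0,0,0,0],[0,0,1,0,0,0],[0,0,1,0,0,0],[0,0,1,0,0,0],[0,0,1,0,0,0],[0,0,1,0,0,0],[0,0,1,0,0,0],[0,0,1,0,0,0],[0,0,1,0,0,0],[0,0,0.8,0,0,0],[0,0,0.5,0,0,0],[0,0,0,0,0,0]]' >/dev/null
python3 go.py .4212,.189,.0105
```

```text
t 14.2 tcp [0.4229 0.1884 0.0196] j [-0.16  0.52 -0.48  2.18  0.45  0.55 -0.97] w 0.0429 gf 0.0 F [-0.3  0.6  0.3]
turn units [-0.003  0.001  0.003]
.4212,.189,.0105 units [ 0.03 -0.08  0.46]
```

```bash

python3 -m crank '[[0.02,-0.04,0.25,0,0,0],[0,0,0.2,0,0,0],[0,0,0,0,0,0],[0,0,0,0,0,0]]' | grep -E 'tcp|contact'
python3 -m crank '[[0,0,0,0,0,0],[0,0,0,0,0,0],[0,0,0,0,0,0],[0,0,0,0,0,0],[0,0,0,0,0,0],[0,0,0,0,0,0],[0,0,0,0,0,0],[0,0,0,0,0,0]]' 0 30
python3 -m crank '[[0,0,-0.1,0,0,0],[0,0,-0.2,0,0,0],[0,0,-0.4,0,0,0],[0,0,-0.8,0,0,0],[0,0,-1,0,0,0],[0,0,-1,0,0,0],[0,0,-1,0,0,0],[0,0,-1,0,0,0],[0,0,-1,0,0,0],[0,0,-1,0,0,0],[0,0,-1,0,0,0],[0,0,-1,0,0,0]]' >/dev/null
python3 -m crank '[[0,0,-1,0,0,0],[0,0,-0.6,0,0,0],[0,0,-0.3,0,0,0],[0,0,0,0,0,0]]' >/dev/null
python3 go.py .620,.1085,.1385
```

```text
tcp_pos: [0.4225, 0.1893, 0.0122]
contact_force: [-0.2, 0.3, 0.6]
clock: 15.35
tcp_pos: [0.4225, 0.1893, 0.0123]
orientation: [2.218, 2.224, 0.001]
contact_force: [-0.7, -0.8, 5.4]
grip_width: 0.0186
gripper_force: 29.2
t 16.9 tcp [0.4224 0.1893 0.2403] j [ 0.04  0.17 -0.65  2.    0.12  1.01 -0.67] w 0.0187 gf 29.3 F [ 0.3  0.4 -1.1]
turn units [ 0.001 -0.     0.004]
.620,.1085,.1385 units [-4.07  9.86  5.1 ]
```

```bash

python3 -m crank '[[-0.12,0.3,0,0,0,0],[-0.28,0.7,0,0,0,0],[-0.41,1,0,0,0,0],[-0.41,1,0,0,0,0],[-0.41,1,0,0,0,0],[-0.41,1,0,0,0,0],[-0.41,1,0,0,0,0],[-0.41,1,0,0,0,0],[-0.41,1,0,0,0,0],[-0.41,1,0,0,0,0],[-0.26,0.6,0,0,0,0],[-0.13,0.3,0,0,0,0]]' >/dev/null
python3 -m crank '[[0,0,0,0,0,0],[0,0,0.5,0,0,0],[0,0,1,0,0,0],[0,0,1,0,0,0],[0,0,0.8,0,0,0],[0,0,0.4,0,0,0],[0,0,0.2,0,0,0],[0,0,0,0,0,0],[0,0,0,0,0,0]]' >/dev/null
python3 go.py .620,.1085,.140
python3 - <<'E'
from bench import eyes
from h import *
for n in('wrist','side'):
    w=eyes.grab_frame(n);np.savez(f'pics/{n}4.npz',**w);cv2.imwrite(f'pics/{n}4.png',w['image'][:,:,::-1])
a=cv2.imread('pics/wrist4.png')[60:330,110:410];b=cv2.imread('pics/side4.png')[80:260,80:280]
cv2.imwrite('pics/c4.png',np.hstack([a,cv2.resize(b,(300,270))]))
E
```

```text
t 19.1 tcp [0.621  0.1087 0.1627] j [ 0.1   0.52 -0.51  1.71  0.3   0.99 -0.51] w 0.0186 gf 29.4 F [ 0.4  1.  -0.6]
turn units [ 0.002 -0.     0.004]
.620,.1085,.140 units [-0.01 -0.05  1.13]
```

View pics/c4.png

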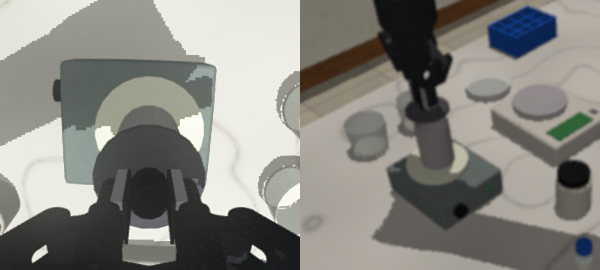

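The left half shows the cover held above the beaker; the right half (side view) shows the beaker upright on the plate under the gripper. Now I lower it gently.

```bash

python3 -m crank '[[0,-0.04,0.4,0,0,0],[0,0,0.3,0,0,0],[0,0,0.2,0,0,0],[0,0,0.1,0,0,0],[0,0,0,0,0,0],[0,0,0,0,0,0]]' | grep -E 'tcp|contact'
python3 -m crank '[[0,0,0.08,0,0,0],[0,0,0,0,0,0],[0,0,0,0,0,0]]' | grep -E 'tcp|contact'
```

```text
tcp_pos: [0.6198, 0.1085, 0.142]
contact_force: [-0.5, -0.3, -0.8]
tcp_pos: [0.6198, 0.1085, 0.1404]
contact_force: [-0.7, -0.3, -0.0]
```

```bash

python3 -m crank '[[0,0,0.04,0,0,0],[0,0,0,0,0,0],[0,0,0,0,0,0]]' | grep -E 'tcp|contact'
python3 -m crank '[[0,0,0.03,0,0,0],[0,0,0,0,0,0],[0,0,0,0,0,0]]' | grep -E 'tcp|contact'
```

```text
tcp_pos: [0.6199, 0.1085, 0.1404]
contact_force: [-1.7, -0.0, 5.3]
tcp_pos: [0.6201, 0.1086, 0.1404]
contact_force: [-3.3, -1.0, 9.1]
```

```bash

python3 -m crank '[[0,0,-0.04,0,0,0],[0,0,0,0,0,0],[0,0,0,0,0,0],[0,0,0,0,0,0],[0,0,0,0,0,0]]' 0.6 | grep -E 'tcp|contact|width'
python3 -m crank '[[0,0,-0.3,0,0,0],[0,0,-0.7,0,0,0],[0,0,-1,0,0,0],[0,0,-1,0,0,0],[0,0,-1,0,0,0],[0,0,-0.5,0,0,0],[0,0,0,0,0,0]]' >/dev/null
python3 go.py .398,-.161,.2
```

```text
tcp_pos: [0.6196, 0.1085, 0.1395]
contact_force: [-0.1, 0.4, 0.7]
grip_width: 0.0511
t 21.9 tcp [0.6208 0.1089 0.2321] j [ 0.12  0.45 -0.53  1.64  0.25  1.11 -0.48] w 0.0511 gf 0.0 F [ 0.6 -0.  -0.2]
turn units [ 0.005 -0.001  0.004]
.398,-.161,.2 units [-13.46 -11.18   1.55]
```

```bash

python3 -m crank '[[-0.5,-0.42,0,0,0,0],[-0.95,-0.79,0,0,0,0],[-0.95,-0.79,0,0,0,0],[-0.95,-0.79,0,0,0,0],[-0.95,-0.79,0,0,0,0],[-0.95,-0.79,0,0,0,0],[-0.95,-0.79,0,0,0,0],[-0.95,-0.79,0,0,0,0],[-0.95,-0.79,0,0,0,0],[-0.95,-0.79,0,0,0,0],[-0.95,-0.79,0,0,0,0],[-0.95,-0.79,0,0,0,0]]' >/dev/null
python3 -m crank '[[-0.95,-0.79,0.4,0,0,0],[-0.95,-0.79,0.6,0,0,0],[-0.61,-0.49,0.4,0,0,0],[0,0,0,0,0,0],[0,0,0,0,0,0]]' >/dev/null
python3 go.py .398,-.161,.007
python3 - <<'E'
from bench import eyes
from h import *
w=eyes.grab_frame('wrist');np.savez('pics/w5.npz',**w);cv2.imwrite('pics/w5.png',w['image'][:,:,::-1])
br=lambda a:(a[...,0]-a[...,2]>70)&(a[...,0]>a[...,1]+20)
print(wblob(w,(200,100,320,230),br,.034))
f=eyes.grab_frame('top');X=cloud(f);np.savez('pics/t5.npz',**f)
for lo,hi,c in((.15,.166,'knob'),(.128,.14,'disc'),(.06,.17,'all')):
    m=(X[...,2]>lo)&(X[...,2]<hi)&(abs(X[...,0]-.62)<.045)&(abs(X[...,1]-.11)<.045);p=X[m];print(c,len(p),p.min(0),p.max(0),p.mean(0))
E
```

```text
t 23.6 tcp [ 0.3962 -0.1613  0.2013] j [ 0.65  0.13 -0.44  2.12  0.07  0.9   0.17] w 0.051 gf 0.0 F [0.  0.4 0.1]
turn units [-0.001 -0.001  0.002]
.398,-.161,.007 units [0.01 0.1  9.71]
((0.3974393904209137, -0.16477803885936737), 0.017688550055027008)
knob 61 [0.61010228 0.09969655 0.15076809] [0.62840737 0.11740253 0.15985596] [0.61872086 0.10860589 0.15621659]
disc 489 [0.58919115 0.07777371 0.1282623 ] [0.65092525 0.13926529 0.13937819] [0.61844535 0.10873886 0.13336682]
all 672 [0.57783586 0.07122602 0.06002936] [0.65092525 0.1518781  0.15985596] [0.61522421 0.10786319 0.12660613]
```

View pics/w5.png

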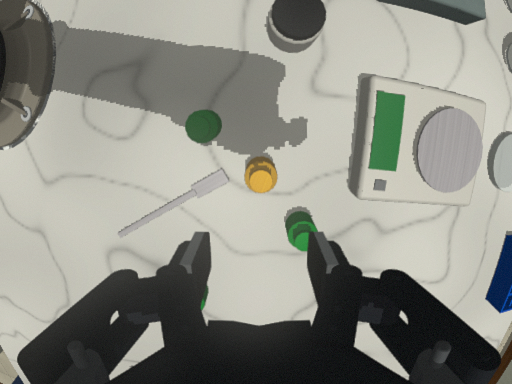

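Wrist view: brass weight at (261,173), the green ones at (203,126) and (301,228), and the spatula end at (222,180) beside it. The cover reads as centred at (0.620, 0.1085), flat, with its top at z≈0.134. Next I settle the weight's y with the depth.

```bash
python3 - <<'E'
from h import *
w=np.load('pics/w5.npz');im=w['image'].astype(int);d=w['depth']
T=np.linalg.inv(w['world_to_cam']);fl=192/np.tan(np.radians(float(w['fovy']))/2)
v,u=np.mgrid[100:230,200:320];a,b=u-w['cx'],v-w['cy'];r=np.hypot(a,b)+1e-9;t=r/fl;k=np.tan(t)/r;dd=d[100:230,200:320]
P=np.stack([a*k*dd,-b*k*dd,-dd,np.ones_like(dd)],-1)@T.T
br=(im[...,0]-im[...,2]>70)&(im[...,0]>im[...,1]+20);br=br[100:230,200:320]
for lo,hi in((.046,.058),(.03,.04),(.004,.06)):
    p=P[br&(P[...,2]>lo)&(P[...,2]<hi)];print('wrist',lo,len(p),p.min(0)[:3],p.max(0)[:3])
sp=(im.max(-1)-im.min(-1)<25)[100:230,200:320]&(P[...,2]>.002)&(P[...,2]<.02)&(u<232)&(v>165)&(v<200);print('spatula',P[sp].min(0),P[sp].max(0))
f=np.load('pics/top0.npz');X=cloud(f);c=f['image'].astype(int);m=(c[...,0]-c[...,2]>50)&(abs(X[...,0]-.397)<.04)&(abs(X[...,1]+.162)<.04)
for lo,hi in((.045,.058),(.028,.04)):
    p=X[m&(X[...,2]>lo)&(X[...,2]<hi)];print('top',lo,len(p),p.min(0),p.max(0))
E
```

```text
wrist 0.046 412 [ 0.38586748 -0.17595633  0.04858074] [ 0.40931594 -0.15355218  0.05388832]
wrist 0.03 284 [ 0.38104641 -0.18224541  0.03232912] [ 0.41439933 -0.14761105  0.03802663]
wrist 0.004 696 [ 0.38104641 -0.18224541  0.03232912] [ 0.41439933 -0.14761105  0.05388832]
spatula [ 0.32448797 -0.1957771   0.00202811  1.        ] [ 0.35940805 -0.16170382  0.00642049  1.        ]
top 0.045 73 [ 0.38657431 -0.17211736  0.04563939] [ 0.40913567 -0.14938535  0.05539868]
top 0.028 34 [ 0.38231133 -0.17563678  0.02900841] [ 0.41029325 -0.14447087  0.03747814]
```

```bash

python3 -m crank '[[-0.11,0.08,0,0,0,0],[0,0,1,0,0,0],[0,0,1,0,0,0],[0,0,1,0,0,0],[0,0,1,0,0,0],[0,0,1,0,0,0],[0,0,1,0,0,0],[0,0,1,0,0,0],[0,0,1,0,0,0],[0,0,0.7,0,0,0],[0,0,0.3,0,0,0],[0,0,0,0,0,0]]' >/dev/null
python3 go.py .3977,-.1635,.006
```

```text
t 24.9 tcp [ 0.3987 -0.1631  0.0213] j [ 0.52  0.46 -0.33  2.26  0.32  0.47 -0.05] w 0.0511 gf 0.0 F [ 0.6  0.2 -0.4]
turn units [-0.001 -0.001  0.005]
.3977,-.1635,.006 units [-0.02 -0.05  0.76]
```

```bash

python3 -m crank '[[-0.02,-0.03,0.3,0,0,0],[0,0,0.2,0,0,0],[0,0,0.15,0,0,0],[0,0,0,0,0,0],[0,0,0,0,0,0]]' | grep -E 'tcp|contact'
python3 -m crank '[[0,0,0,0,0,0],[0,0,0,0,0,0],[0,0,0,0,0,0],[0,0,0,0,0,0],[0,0,0,0,0,0],[0,0,0,0,0,0],[0,0,0,0,0,0]]' 0 40
python3 -m crank '[[0,0,-0.1,0,0,0],[0,0,-0.2,0,0,0],[0,0,-0.4,0,0,0],[0,0,-0.8,0,0,0],[0,0,-1,0,0,0],[0,0,-1,0,0,0],[0,0,-1,0,0,0],[0,0,-1,0,0,0],[0,0,-1,0,0,0],[0,0,-0.6,0,0,0],[0,0,-0.3,0,0,0],[0,0,0,0,0,0]]' >/dev/null
python3 go.py .6186,-.1232,.06
```

```text
tcp_pos: [0.398, -0.164, 0.0088]
contact_force: [-0.9, -0.3, -0.4]
clock: 26.05
tcp_pos: [0.398, -0.164, 0.0091]
orientation: [2.218, 2.225, -0.0]
contact_force: [-1.4, 0.2, 4.5]
grip_width: 0.0347
gripper_force: 39.6
t 27.2 tcp [ 0.3981 -0.1641  0.1572] j [ 0.65  0.2  -0.44  2.16  0.12  0.79  0.13] w 0.0347 gf 40.3 F [ 0.5  0.6 -3.4]
turn units [0.001 0.001 0.004]
.6186,-.1232,.06 units [ 2.02 11.03  4.87]
```

```bash

python3 -m crank '[[0.06,0.3,0,0,0,0],[0.13,0.7,0,0,0,0],[0.18,1,0,0,0,0],[0.18,1,0,0,0,0],[0.18,1,0,0,0,0],[0.18,1,0,0,0,0],[0.18,1,0,0,0,0],[0.18,1,0,0,0,0],[0.18,1,0,0,0,0],[0.18,1,0,0,0,0],[0.18,1,0,0,0,0],[0.18,1,0,0,0,0]]' >/dev/null
python3 -m crank '[[0.03,0.1,0,0,0,0],[0,0,0,0,0,0],[0,0,0.5,0,0,0],[0,0,1,0,0,0],[0,0,1,0,0,0],[0,0,0.8,0,0,0],[0,0,0.5,0,0,0],[0,0,0.3,0,0,0],[0,0,0,0,0,0],[0,0,0,0,0,0]]' >/dev/null
python3 go.py .6186,-.1232,.0611
```

```text
t 29.4 tcp [ 0.6203 -0.123   0.0753] j [ 0.38  0.61 -0.38  1.76  0.3   0.82 -0.14] w 0.0348 gf 40.4 F [ 0.9  0.7 -2.2]
turn units [0.001 0.    0.004]
.6186,-.1232,.0611 units [-0.01 -0.09  0.71]
```

```bash

python3 -m crank '[[0,-0.08,0.3,0,0,0],[0,0,0.2,0,0,0],[0,0,0.1,0,0,0],[0,0,0,0,0,0],[0,0,0,0,0,0]]' | grep -E 'tcp|contact'
python3 -m crank '[[0,0,0.06,0,0,0],[0,0,0,0,0,0],[0,0,0,0,0,0]]' | grep -E 'tcp|contact'
python3 -m crank '[[0,0,0.04,0,0,0],[0,0,0,0,0,0],[0,0,0,0,0,0]]' | grep -E 'tcp|contact'
```

```text
tcp_pos: [0.6183, -0.1229, 0.0627]
contact_force: [-0.8, 0.8, -2.6]
tcp_pos: [0.6182, -0.123, 0.0616]
contact_force: [-0.2, 0.6, -2.8]
tcp_pos: [0.6184, -0.123, 0.0612]
contact_force: [-2.4, 0.2, 3.7]
```

```bash

python3 -m crank '[[0,0,0,0,0,0],[0,0,0,0,0,0],[0,0,0,0,0,0],[0,0,0,0,0,0],[0,0,0,0,0,0]]' 0.7 | grep -E 'tcp|contact|width'
python3 -m crank '[[0,0,-0.3,0,0,0],[0,0,-0.7,0,0,0],[0,0,-1,0,0,0],[0,0,-1,0,0,0],[0,0,-1,0,0,0],[0,0,-1,0,0,0],[0,0,-1,0,0,0],[0,0,-1,0,0,0],[0,0,-1,0,0,0],[0,0,0,0,0,0]]' >/dev/null
python3 go.py .4167,.3063,.2
```

```text
tcp_pos: [0.6183, -0.1229, 0.0606]
contact_force: [-0.8, -1.1, -0.5]
grip_width: 0.0598
t 32.0 tcp [ 0.6202 -0.1229  0.2252] j [ 0.42  0.44 -0.43  1.65  0.21  1.08 -0.07] w 0.0598 gf 0.0 F [ 0.  -0.   0.4]
turn units [0.009 0.001 0.004]
.4167,.3063,.2 units [ 21.49 -10.12   1.17]
```

```bash

python3 -m crank '[[0.5,-0.24,0,0,0,0],[0.97,-0.46,0,0,0,0],[0.97,-0.46,0,0,0,0],[0.97,-0.46,0,0,0,0],[0.97,-0.46,0,0,0,0],[0.97,-0.46,0,0,0,0],[0.97,-0.46,0,0,0,0],[0.97,-0.46,0,0,0,0],[0.97,-0.46,0,0,0,0],[0.97,-0.46,0,0,0,0],[0.97,-0.46,0,0,0,0],[0.97,-0.46,0,0,0,0]]' 0.85 >/dev/null
python3 -m crank '[[0.97,-0.46,0,0,0,0],[0.97,-0.46,0,0,0,0],[0.97,-0.46,0,0,0,0],[0.97,-0.46,0,0,0,0],[0.97,-0.46,0,0,0,0],[0.97,-0.46,0,0,0,0],[0.97,-0.46,0,0,0,0],[0.97,-0.46,0,0,0,0],[0.97,-0.46,0,0,0,0],[0.97,-0.46,0,0,0,0],[0.62,-0.22,0,0,0,0],[0,0,0,0,0,0]]' >/dev/null
python3 go.py .4167,.3063,.047
python3 - <<'E'
from bench import eyes
from h import *
w=eyes.grab_frame('wrist');np.savez('pics/w6.npz',**w);cv2.imwrite('pics/w6.png',w['image'][:,:,::-1])
f=eyes.grab_frame('top');np.savez('pics/t6.npz',**f);X=cloud(f);c=f['image'].astype(int)
m=(c[...,0]-c[...,2]>45)&(abs(X[...,0]-.618)<.05)&(abs(X[...,1]+.123)<.05)&(X[...,2]>.06)
for lo,hi in((.096,.112),(.08,.092)):
    p=X[m&(X[...,2]>lo)&(X[...,2]<hi)];print('weight',lo,len(p),p.min(0),p.max(0))
v,u=np.mgrid[0:384,0:512];d=w['depth'];T=np.linalg.inv(w['world_to_cam']);fl=192/np.tan(np.radians(float(w['fovy']))/2)
a,b=u-w['cx'],v-w['cy'];r=np.hypot(a,b)+1e-9;k=np.tan(r/fl)/r
P=np.stack([a*k*d,-b*k*d,-d,np.ones_like(d)],-1)@T.T
for lo,hi in((.1,.115),(.07,.084)):
    p=P[(P[...,2]>lo)&(P[...,2]<hi)&(abs(P[...,0]-.417)<.04)&(abs(P[...,1]-.306)<.04)];print('bottle',lo,len(p),p.min(0),p.max(0))
E
```

```text
t 34.5 tcp [0.4128 0.3079 0.2203] j [-0.2   0.29 -0.66  1.91  0.21  1.01 -0.95] w 0.0729 gf 0.0 F [-0.2 -0.2  0.5]
turn units [-0.001 -0.     0.009]
.4167,.3063,.047 units [-0.08  0.2   8.66]
weight 0.096 69 [ 0.60694763 -0.12988419  0.0990697 ] [ 0.62759609 -0.10972775  0.10566467]
weight 0.08 59 [ 0.60114854 -0.13538068  0.08227478] [ 0.6329311  -0.10491112  0.09056037]
bottle 0.1 792 [0.4029067  0.29152694 0.10024453 1.        ] [0.42989799 0.31923627 0.11051338 1.        ]
bottle 0.07 657 [0.39186626 0.28014771 0.07038659 1.        ] [0.44054335 0.32932655 0.08397861 1.        ]
```

View pics/w6.png

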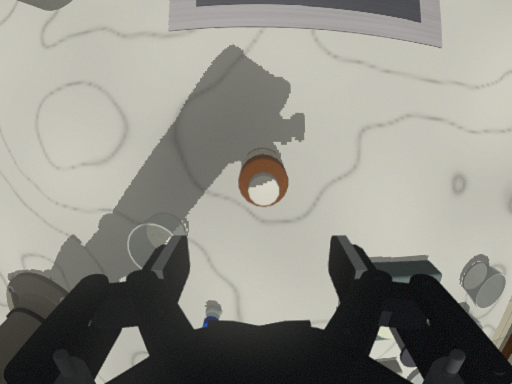

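Wrist view: bottle cap at (264,188) and body at (263,180), in line with the top camera's measurement. The top camera puts the weight on the pan about 3 mm off in y; I'll mend that later.

```bash

python3 -m crank '[[-0.1,0.18,0,0,0,0],[0,0,0,0,0,0],[0,0,0.5,0,0,0],[0,0,1,0,0,0],[0,0,1,0,0,0],[0,0,1,0,0,0],[0,0,1,0,0,0],[0,0,1,0,0,0],[0,0,1,0,0,0],[0,0,1,0,0,0],[0,0,0.7,0,0,0],[0,0,0.3,0,0,0]]' >/dev/null
python3 -m crank '[[0,0,0.15,0,0,0],[0,0,0,0,0,0],[0,0,0,0,0,0]]' >/dev/null
python3 go.py .4165,.306,.047
```

```text
t 36.0 tcp [0.4186 0.3047 0.0484] j [-0.32  0.54 -0.54  2.04  0.44  0.67 -1.14] w 0.0729 gf 0.0 F [0.4 0.4 0.1]
turn units [ 0.001 -0.001  0.004]
.4165,.306,.047 units [ 0.07 -0.1   0.07]
```

```bash

python3 -m crank '[[0.07,-0.1,0.05,0,0,0],[0,0,0,0,0,0],[0,0,0,0,0,0]]' | grep -E 'tcp|contact'
python3 -m crank '[[0,0,0,0,0,0],[0,0,0,0,0,0],[0,0,0,0,0,0],[0,0,0,0,0,0],[0,0,0,0,0,0],[0,0,0,0,0,0],[0,0,0,0,0,0]]' 0 40
python3 -m crank '[[0,0,-0.1,0,0,0],[0,0,-0.2,0,0,0],[0,0,-0.4,0,0,0],[0,0,-0.8,0,0,0],[0,0,-1,0,0,0],[0,0,-1,0,0,0],[0,0,-1,0,0,0],[0,0,-1,0,0,0],[0,0,-1,0,0,0],[0,0,-0.6,0,0,0],[0,0,-0.3,0,0,0],[0,0,0,0,0,0]]' >/dev/null
python3 go.py .6005,-.003,.048
```

```text
tcp_pos: [0.4162, 0.3058, 0.047]
contact_force: [0.1, -0.3, -0.5]
clock: 37.05
tcp_pos: [0.4164, 0.3058, 0.047]
orientation: [2.218, 2.224, 0.001]
contact_force: [-0.3, -0.5, 6.1]
grip_width: 0.049
gripper_force: 40.8
t 38.2 tcp [0.4163 0.3057 0.1952] j [-0.21  0.33 -0.65  1.93  0.24  0.96 -0.97] w 0.0488 gf 41.9 F [-0.  -0.6 -1.7]
turn units [ 0.001 -0.     0.004]
.6005,-.003,.048 units [-15.47   9.16   7.36]
```

```bash

python3 -m crank '[[-0.3,0.1,0,0,0,0],[-0.7,0.1,0,0,0,0],[-1,0.1,0,0,0,0],[-1,0.1,0,0,0,0],[-1,0.1,0,0,0,0],[-1,0.1,0,0,0,0],[-1,0.1,0,0,0,0],[-1,0.1,0,0,0,0],[-1,0.1,0,0,0,0],[-1,0.1,0,0,0,0],[-1,0.1,0,0,0,0],[-1,0.1,0,0,0,0]]' >/dev/null
python3 -m crank '[[-1,0.1,0,0,0,0],[-1,0.1,0,0,0,0],[-1,0.1,0,0,0,0],[-0.9,0.1,0,0,0,0],[-0.4,0.5,0,0,0,0],[-0.17,1,0,0,0,0],[0,1,0,0,0,0],[0,1,0,0,0,0],[0,1,0,0,0,0],[0,1,0,0,0,0],[0,1,0,0,0,0],[0,0.6,0,0,0,0]]' >/dev/null
python3 -m crank '[[0,0.3,0,0,0,0],[0,0.1,0,0,0,0],[0,0,0,0,0,0]]' >/dev/null
python3 go.py .6005,-.003,.048
```

```text
t 41.0 tcp [ 0.5986 -0.0032  0.1945] j [ 0.25  0.43 -0.46  1.76  0.22  1.01 -0.28] w 0.0487 gf 41.9 F [-0.1  0.4 -2. ]
turn units [-0.001  0.     0.004]
.6005,-.003,.048 units [0.01 0.1  7.32]
```

```bash

python3 -m crank '[[0.01,0.1,0.5,0,0,0],[0,0,1,0,0,0],[0,0,1,0,0,0],[0,0,1,0,0,0],[0,0,1,0,0,0],[0,0,1,0,0,0],[0,0,0.6,0,0,0],[0,0,0.4,0,0,0],[0,0,0.2,0,0,0],[0,0,0,0,0,0],[0,0,0,0,0,0]]' >/dev/null
python3 go.py .6005,-.003,.047
```

```text
t 42.0 tcp [ 0.6016 -0.0029  0.0614] j [ 0.2   0.6  -0.4   1.84  0.32  0.77 -0.37] w 0.0485 gf 41.9 F [-0.1  0.3 -2. ]
turn units [ 0.002 -0.     0.004]
.6005,-.003,.047 units [-0.   -0.06  0.72]
```

```bash

python3 -m crank '[[0,-0.06,0.3,0,0,0],[0,0,0.2,0,0,0],[0,0,0.1,0,0,0],[0,0,0,0,0,0],[0,0,0,0,0,0]]' | grep -E 'tcp|contact'
python3 -m crank '[[0,0,0.06,0,0,0],[0,0,0,0,0,0],[0,0,0,0,0,0]]' | grep -E 'tcp|contact'
python3 -m crank '[[0,0,0.04,0,0,0],[0,0,0,0,0,0],[0,0,0,0,0,0]]' | grep -E 'tcp|contact'
```

```text
tcp_pos: [0.5999, -0.003, 0.0487]
contact_force: [-0.3, -0.0, -2.1]
tcp_pos: [0.5999, -0.003, 0.0475]
contact_force: [-0.3, 0.4, -1.8]
tcp_pos: [0.6, -0.003, 0.0471]
contact_force: [-0.8, 0.2, 2.7]
```

```bash

python3 -m crank '[[0,0,0,0,0,0],[0,0,0,0,0,0],[0,0,0,0,0,0],[0,0,0,0,0,0],[0,0,0,0,0,0]]' 0.85 | grep -E 'tcp|contact|width'
python3 -m crank '[[0,0,-0.3,0,0,0],[0,0,-0.7,0,0,0],[0,0,-1,0,0,0],[0,0,-1,0,0,0],[0,0,-1,0,0,0],[0,0,-1,0,0,0],[0,0,-1,0,0,0],[0,0,-0.5,0,0,0],[0,0,0,0,0,0]]' >/dev/null
python3 -m crank '[[0.05,-0.5,0,0,0,0],[0.05,-1,0,0,0,0],[0.05,-1,0,0,0,0],[0.05,-1,0,0,0,0],[0.05,-1,0,0,0,0],[0.05,-1,0,0,0,0],[0.05,-1,0,0,0,0],[0.05,-1,0,0,0,0],[0,-0.6,0,0,0,0],[0,-0.3,0,0,0,0],[0,0,0,0,0,0],[0,0,0,0,0,0]]' 1 >/dev/null
python3 go.py .4323,.0046,.016
python3 - <<'E'
from bench import eyes
from h import *
f=eyes.grab_frame('top');np.savez('pics/t7.npz',**f);X=cloud(f)
for n,lo,hi,x,y in(('bottlecap',.1,.115,.6,-.003),('jar',.064,.08,.4323,.0046)):
    p=X[(X[...,2]>lo)&(X[...,2]<hi)&(abs(X[...,0]-x)<.04)&(abs(X[...,1]-y)<.04)];print(n,len(p),p.min(0),p.max(0)) if len(p) else print(n,0)
E
```

```text
tcp_pos: [0.5999, -0.003, 0.0467]
contact_force: [-0.1, 0.0, -0.2]
grip_width: 0.0725
t 45.8 tcp [0.4325 0.0045 0.1768] j [ 0.32  0.19 -0.52  2.14  0.12  0.85 -0.27] w 0.0856 gf 0.0 F [ 0.5 -0.1 -0.7]
turn units [ 0.001 -0.     0.004]
.4323,.0046,.016 units [ 0.   -0.02  8.04]
bottlecap 115 [ 0.58581589 -0.01414742  0.10090572] [0.61461176 0.01279409 0.11237723]
jar 0
```

```bash

python3 -m crank '[[0,0,0.5,0,0,0],[0,0,1,0,0,0],[0,0,1,0,0,0],[0,0,1,0,0,0],[0,0,1,0,0,0],[0,0,1,0,0,0],[0,0,1,0,0,0],[0,0,0.7,0,0,0],[0,0,0.4,0,0,0],[0,0,0.2,0,0,0],[0,0,0.2,0,0,0],[0,0,0,0,0,0]]' >/dev/null
python3 go.py .4323,.0046,.013
```

```text
t 47.0 tcp [0.4319 0.0045 0.0166] j [ 0.17  0.47 -0.39  2.25  0.39  0.48 -0.52] w 0.0851 gf 0.0 F [-1.   0.4  0.5]
turn units [ 0.    -0.     0.004]
.4323,.0046,.013 units [0.   0.02 0.18]
```

```bash

python3 -m crank '[[0,0.02,0.18,0,0,0],[0,0,0,0,0,0],[0,0,0,0,0,0],[0,0,0,0,0,0],[0,0,0,0,0,0],[0,0,0,0,0,0],[0,0,0,0,0,0],[0,0,0,0,0,0]]' 0 40
python3 -m crank '[[0,0,-0.1,0,0,0],[0,0,-0.2,0,0,0],[0,0,-0.4,0,0,0],[0,0,-0.8,0,0,0],[0,0,-1,0,0,0],[0,0,-1,0,0,0],[0,0,-1,0,0,0],[0,0,-1,0,0,0],[0,0,-1,0,0,0],[0,0,-0.6,0,0,0],[0,0,-0.3,0,0,0],[0,0,0,0,0,0]]' >/dev/null
python3 go.py .5848,-.2387,.014
```

```text
clock: 47.8
tcp_pos: [0.4325, 0.0045, 0.0135]
orientation: [2.218, 2.224, 0.001]
contact_force: [-1.6, -0.0, 5.7]
grip_width: 0.0552
gripper_force: 42.3
t 49.0 tcp [0.4324 0.0044 0.1616] j [ 0.32  0.21 -0.53  2.15  0.15  0.81 -0.29] w 0.0558 gf 42.8 F [-0.3  0.3 -2.2]
turn units [0.001 0.    0.004]
.5848,-.2387,.014 units [-12.18   7.58   7.39]
```

```bash

python3 -m crank '[[-0.3,0.19,0,0,0,0],[-0.7,0.43,0,0,0,0],[-0.97,0.605,0,0,0,0],[-0.97,0.605,0,0,0,0],[-0.97,0.605,0,0,0,0],[-0.97,0.605,0,0,0,0],[-0.97,0.605,0,0,0,0],[-0.97,0.605,0,0,0,0],[-0.97,0.605,0,0,0,0],[-0.97,0.605,0,0,0,0],[-0.97,0.605,0,0,0,0],[-0.97,0.605,0,0,0,0]]' >/dev/null
python3 -m crank '[[-0.97,0.605,0,0,0,0],[-0.35,0.2,0,0,0,0],[-0.16,0.1,0,0,0,0],[0,0,0,0,0,0],[0,0,0.5,0,0,0],[0,0,1,0,0,0],[0,0,1,0,0,0],[0,0,1,0,0,0],[0,0,0,0,0,0],[0,0,0,0,0,0]]' >/dev/null
python3 go.py .5848,-.2387,.014
```

```text
t 51.2 tcp [ 0.5841 -0.2378  0.091 ] j [ 0.55  0.59 -0.35  1.76  0.26  0.84  0.08] w 0.0555 gf 43.0 F [ 0.1  1.  -1.7]
turn units [-0.001 -0.001  0.005]
.5848,-.2387,.014 units [-0.05  0.04  3.85]
```

```bash

python3 -m crank '[[-0.05,0.03,0.6,0,0,0],[0,0,0.9,0,0,0],[0,0,0.9,0,0,0],[0,0,0.6,0,0,0],[0,0,0.4,0,0,0],[0,0,0.2,0,0,0],[0,0,0.1,0,0,0],[0,0,0,0,0,0],[0,0,0,0,0,0]]' | grep -E 'tcp|contact'
python3 -m crank '[[0,0,0.06,0,0,0],[0,0,0,0,0,0],[0,0,0,0,0,0]]' | grep -E 'tcp|contact'
python3 -m crank '[[0,0,0.04,0,0,0],[0,0,0,0,0,0],[0,0,0,0,0,0]]' | grep -E 'tcp|contact'
```

```text
tcp_pos: [0.5855, -0.2398, 0.0177]
contact_force: [0.2, 0.3, -2.3]
tcp_pos: [0.5851, -0.2397, 0.0161]
contact_force: [-0.3, 0.1, -1.6]
tcp_pos: [0.585, -0.2396, 0.0151]
contact_force: [0.3, -0.0, -2.2]
```

```bash

python3 -m crank '[[0.04,0,0.05,0,0,0],[0,0,0,0,0,0],[0,0,0,0,0,0]]' | grep -E 'tcp|contact'
python3 -m crank '[[0,0,0.04,0,0,0],[0,0,0,0,0,0],[0,0,0,0,0,0]]' | grep -E 'tcp|contact'
```

```text
tcp_pos: [0.585, -0.2388, 0.0141]
contact_force: [-0.6, -0.6, -1.9]
tcp_pos: [0.5851, -0.2389, 0.0136]
contact_force: [-2.0, 0.4, 2.6]
```

```bash

python3 -m crank '[[0,0,0,0,0,0],[0,0,0,0,0,0],[0,0,0,0,0,0],[0,0,0,0,0,0],[0,0,0,0,0,0]]' 1 | grep -E 'tcp|contact|width'
python3 -m crank '[[0,0,-0.3,0,0,0],[0,0,-0.7,0,0,0],[0,0,-1,0,0,0],[0,0,-1,0,0,0],[0,0,-1,0,0,0],[0,0,-1,0,0,0],[0,0,-1,0,0,0],[0,0,-1,0,0,0],[0,0,-1,0,0,0],[0,0,-0.6,0,0,0],[0,0,-0.4,0,0,0]]' >/dev/null
python3 -m crank '[[-0.3,-0.5,0,0,0,0],[-0.5,-1,0,0,0,0],[-0.5,-1,0,0,0,0],[-0.5,-1,0,0,0,0],[-0.5,-1,0,0,0,0],[-0.5,-1,0,0,0,0],[-0.5,-0.5,0,0,0,0],[0,0,0,0,0,0],[0,0,0,0,0,0]]' >/dev/null
python3 go.py
python3 - <<'E'
from bench import eyes
from h import *
F={n:eyes.grab_frame(n) for n in('top','side')}
for n in F: np.savez(f'pics/{n}8.npz',**F[n])
cv2.imwrite('pics/all8.png',np.vstack([cv2.resize(F['top']['image'][110:220,130:370,::-1],(600,275)),cv2.resize(F['side']['image'][110:260,110:370,::-1],(600,320))]))
f=F['top'];X=cloud(f)
for n,lo,hi,x,y,R,z in(('bottlecap',.1,.115,.6,-.003,.04,.108),('jarlid',.064,.08,.585,-.239,.04,.072),('knobwt',.096,.112,.618,-.12,.03,.104),('bodywt',.08,.09,.618,-.12,.03,.086),('knobcov',.15,.166,.62,.11,.03,.158),('disc',.128,.142,.62,.11,.045,.134),('pan',.046,.058,.618,-.123,.055,.052),('plate',.053,.064,.62,.11,.052,.058)):
    m=(X[...,2]>lo)&(X[...,2]<hi)&(abs(X[...,0]-x)<R)&(abs(X[...,1]-y)<R);p=X[m]
    if len(p): c=(p.min(0)+p.max(0))/2; q=cv2.minEnclosingCircle(np.argwhere(m)[:,::-1].astype(np.float32))[0];print(n,len(p),'mid',c.round(4),'ray',ray(f,*q,z).round(4),'ext',np.ptp(p,axis=0).round(3))
    else: print(n,0)
E
```

```text
tcp_pos: [0.5851, -0.2389, 0.0133]
contact_force: [0.2, -0.4, -0.3]
grip_width: 0.0852
t 55.8 tcp [ 0.4655 -0.3051  0.1931] j [ 0.77  0.35 -0.38  1.86  0.15  0.96  0.33] w 0.0856 gf 0.0 F [-0.1  0.5 -0.5]
turn units [ 0.    -0.001  0.003]
bottlecap 114 mid [ 0.6005 -0.0007  0.1062] ray [ 0.5993 -0.0006  0.108 ] ext [0.028 0.027 0.008]
jarlid 316 mid [ 0.5841 -0.238   0.0695] ray [ 0.5832 -0.2368  0.072 ] ext [0.049 0.05  0.01 ]
knobwt 71 mid [ 0.6181 -0.1199  0.1034] ray [ 0.6174 -0.12    0.104 ] ext [0.023 0.02  0.006]
bodywt 86 mid [ 0.6179 -0.1201  0.0853] ray [ 0.6173 -0.1201  0.086 ] ext [0.035 0.036 0.008]
knobcov 62 mid [0.6191 0.1089 0.1555] ray [0.6181 0.1086 0.158 ] ext [0.018 0.018 0.009]
disc 489 mid [0.62   0.1085 0.1345] ray [0.6186 0.1089 0.134 ] ext [0.061 0.062 0.012]
pan 931 mid [ 0.6186 -0.1236  0.052 ] ray [ 0.6188 -0.1233  0.052 ] ext [0.099 0.097 0.011]
plate 504 mid [0.6177 0.1104 0.0583] ray [0.6202 0.1099 0.058 ] ext [0.089 0.095 0.01 ]
```

View pics/all8.png

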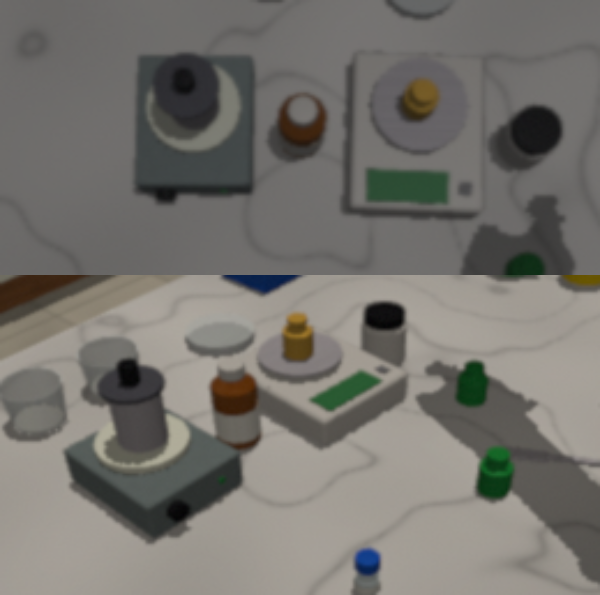

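The top half shows cover and beaker on the plate (186,90), the bottle midway at (302,115), the weight on the pan at (420,98) and the jar at (535,130). All of them stand upright in the side view below. Measured centres are within about 3.5 mm of where they should be, and the gripper is clear of everything.

```bash
python3 -c "
from bench import r
print(r.hand_in())"
```

```text
the job is handed in; nothing more can be done
None
```

The station is laid out and handed in at about 56 s of the 131 s: beaker with cover on the stirrer, weight on the pan, bottle midway, and jar about 20 mm clear of the balance, all upright. The largest error I measured is the weight, about 3.5 mm off the pan's middle, which I left.

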